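Seat the wear insert and tuck the cover strip under the lapped plate

ROBOT

A 7-joint arm with a two-finger parallel gripper is mounted at the origin on a cart in front of the work surface, level with it; the furniture and walls round the work are solid. World frame = base frame: x ahead of the robot, y to its left, z up, the work surface at z = 0. Lengths are in m, angles in rad, forces in N, time in s.
With the tool pointing down it reaches from about 0.4 to 0.875 m from the base axis. Payload 19.3 kg.
Tool frame: the origin (TCP) lies midway between the tips of the shut fingers; the grasp point (between the pads) lies 19 mm behind it; z points along the fingers, y is the direction in which the jaws open and shut (so a half turn about z gives the same grasp; the last joint's range is limited). The gripper opens to 85 mm and grips with 20 to 120 N. Pads are 22 mm wide; open, the fingers measure 114 mm over their backs; the gripper's body (76 mm by 85 mm) begins 54 mm behind the grasp point. The pads swing forward as they close: fully open they stand 13 mm farther back than shut.
Start: joints at [1.059, 0.521, -0.036, 1.599, 0.021, 1.021, -0.113], TCP at [0.267, -0.565, 0.231] pointing down, gripper open.
Joint ranges: [-2.91, 2.91], [-0.3, 2.13], [-1.5, 1.42], [0.17, 2.43], [-1.26, 4.41], [0.16, 1.93], [-2.52, 2.52]. Speed limits (rad/s): [1.89, 1.89, 2.39, 2.39, 3.01, 3.01, 3.01].

INTERFACE

Orientations are given as [roll, pitch, yaw] about the fixed x, y, z axes, in that order (R = Rz(yaw) Ry(pitch) Rx(roll)).
In Python, from workcell import bot gives the robot as it stands.
- The arm moves only by the tool servo_tool, never from a script. Its argument "plan" is a list of rows, each a list of 5 numbers: the shift along the world's x, y, z in mm, then the turn about the world's z in rad, then the gripper's target within -1 to 1 (shut at 1, half-way at 0, fully open at -1). In form: [[tx, ty, tz, yaw, jaw], ...]. A call has exactly 10 rows; each row is the pose to reach, as a shift and turn from the pose commanded when the call began; what a row does not reach only later rows make up. A row lasts 1/12 s, in which the tool goes at most 41.7 mm and 7.16 degrees, less where a joint would pass 70% of its speed; a pose out of reach is approached as far as the arm can. A call with a gripper value outside its range is refused whole. The fingers move at their own pace and stop on an object; "squeeze" is the grip in N (left out, the last holds). Time passes only in rows, so rows that repeat a pose let the fingers close, or fill a call up. It gives the time, the measured TCP pose, the force and the opening at its end, in the units of the state.
- bot.observe(): the state, without advancing time (a new reading comes with each control period).
- bot.grab_frame(name): name is "scene" or "side" or "wrist"; returns the picture (400x640x3 uint8, blue, green, red); there is no depth.
- bot.calibration(name): a dict with "fx", "fy", "cx", "cy" (pixels), "k1" (the pictures are not rectified: a ray, as slopes to the right and down, at radius r is drawn at 1 + k1 r^2 times it, then the intrinsics apply), "T" (4x4, takes a point from camera to world coordinates). Camera axes: x right, y down, z forward; pixel columns grow to the right and rows downward; lengths in m; the calibration is good to about 2 mm. A picture is of the moment at which its call begins: read the wrist's pose just before it. calibration takes no time and is no camera call; for the wrist camera it gives the pose at the moment of the call.
- bot.job_done(): hands the job in, once; it reports no verdict.
The state is a dict: "clock": time; "qpos": joint angles; "qd": joint speeds; "joint_efforts": joint torques, N m; "position": TCP position; "tool_rot": TCP orientation; "force": force on the tool from outside, world axes, zero at the start; "moment": the same for the moment, N m; "grip_width": finger opening in m.
Only numpy, scipy, OpenCV 4.12 (cv2) and the standard library are available. Lean on these libraries where they do the work, as an engineer would, in place of code of your own. Each camera call takes 0.05 s, during which the arm holds its last target.

TASK

Set the green wear insert into the pocket of the guide bed and press it down flush with the gripper. Then pick up the brass cover strip by its rib, lay it over the insert with its front edge tucked about 20 mm under the blue hinged plate without lifting that plate, and finish while still holding the strip pressed firmly flat on the bed; do not let go of it. Leave the tub, the oil bottle and the grey roller where they stand.

Things in the scene. Friction and masses are not known exactly. Their poses are not given: they have to be found in the camera images.
- guide_bed: Grey guide bed fixed to the worktop, a plate 26 mm thick. Origin on its underside; plate from x = -75 to 95, y = -55 to 55 mm, top at z = 26 mm. Over its +x end (far from the robot) lies the blue hinged plate, level and clear of the bed. Under that, two side cheeks (10 mm high, x = 31 to 95 mm) leave a slot 90 mm wide in y, open toward -x.
- recess_mouth (a point): Centre of the mouth of the pocket in the bed's top, at (-12, 0, 26) mm of the bed's frame; axes as the bed's. The pocket is 30 (x) by 54 (y) mm, 20.5 mm deep, flat floor. The blue plate's lip is 36 mm ahead (+x), so fingers have more room at the pocket's two y ends.
- lip_line (a point): Point on the bed's top face straight below the middle of the blue plate's lip, at (24, 0, 26) mm of the bed's frame; axes as the bed's. The strip tucks under toward +x from here.
- flap (a joint): Hinge angle (rad) of the blue plate: 0 at rest, grows as its lip rises; falls back by its weight (80 g); over 0.10 counts as lifted. 98 mm wide, hinged at x = 90 mm of the bed, reaching toward -x to its lip at x = 24 mm. Underside 10 mm, upper side 13 mm above the bed's top; the last 7 mm at the lip flare up by about 3 mm.
- wear_insert: Green plastic wear insert, a block 26 (x) x 50 (y) x 20 (z) mm, about 30 g, two dark screw marks on top. Origin at the centre of its underside, z up. Starts flat on the worktop; fits the pocket either way round, its 50 mm side along the bed's y, 2 mm of play all round, top then 0.5 mm below the bed's top.
- cover_strip: Brass-coloured cover strip: plate 100 (x) x 70 (y) x 4 (z) mm, about 140 g, with an upright grip rib. Origin at the centre of its underside, z up, +x toward the front edge to be tucked. Rib: 10 mm thick in x (x = -35 to -25 mm), 54 mm long in y, its top 40 mm above the underside. Starts flat on the worktop, rib up.
- strip_edge (a point): Middle of the strip's front edge, on its underside: (50, 0, 0) mm of the strip's frame.
- rib_top (a point): Middle of the top of the strip's rib: (-30, 0, 40) mm of the strip's frame.
- tub: Bystander: clear tub packed with cotton buds, 59 mm across, 80 mm high; origin at the centre of its underside.
- oiler: Bystander: small oil bottle with a red spout, 44 mm across, 145 mm high; origin at the centre of its underside.
- roller: Bystander: grey nylon roller standing upright on its own to the right of the bed, 27 mm across, 30 mm high; origin at the centre of its underside.
Not all that is in view belongs to the job. Of the things shaped like the wear_insert, the green one is meant.

How it is judged:
By the outcome, as a careful person would: the job done as asked, in the order asked, and still so for the second after the job is handed in, while the arm keeps its last pose, push and grip.
It also fails if it takes over 58 s, if anything falls off the work surface, if the arm or the gripper's body presses on something with over 40 N, if the wrist force passes 120 N, or if a joint passes its speed limit or range.

## Working session

There is one attempt and no reset: what is moved stays moved. The work goes in short steps, Python scripts to look and compute and a tool call to move; the robot and the scene stay as the last step left them, time stands still between calls to the robot, and variables do not carry over. Pictures are saved under pics/ and viewed, and the job is handed in when it is done.

Besides the shell and the picture viewer there is one more tool, called as name(argument=value, ...), one argument or row to a line, values as JSON. servo_tool: Moves the arm, as the interface text tells. Its arguments: {"type":"object","properties":{"plan":{"type":"array","items":{"type":"array","items":{"type":"number"}}},"squeeze":{"type":"number"}},"required":["plan"]}

```bash
mkdir -p pics; cat > h.py <<'E'
import numpy as np,cv2,json
from workcell import bot
def grab(n,tag):
    T=bot.calibration(n); im=bot.grab_frame(n); cv2.imwrite(f'pics/{tag}.png',im); 
    d={k:(np.array(v).tolist()) for k,v in T.items()}; json.dump(d,open(f'pics/{tag}.json','w')); return im,T
def ray(c,u,v):
    K=np.array([[c['fx'],0,c['cx']],[0,c['fy'],c['cy']],[0,0,1.]])
    p=cv2.undistortPoints(np.array([[[u,v]]],float),K,np.array([c['k1'],0,0,0,0.]))[0,0]
    T=np.array(c['T']); d=T[:3,:3]@np.array([p[0],p[1],1]); return T[:3,3],d
def onz(c,u,v,z):
    o,d=ray(c,u,v); return o+d*(z-o[2])/d[2]
def load(tag): return cv2.imread(f'pics/{tag}.png'),json.load(open(f'pics/{tag}.json'))
E
python3 - <<'E'
from h import *
print(bot.observe())
for n in ['scene','side','wrist']:
    im,c=grab(n,n+'0'); print(n,c)
E
```

```text
{'clock': 0.0, 'qpos': array([ 1.05879623,  0.52197748, -0.03629751,  1.59995181,  0.02119597,
        1.02112875, -0.11279014]), 'qd': array([ 0.00099432, -0.00095819, -0.00172804, -0.00084145,  0.00053223,
       -0.00039134,  0.00044984]), 'joint_efforts': array([ 1.07505534e-04, -9.27126861e+01,  1.97986096e+00, -3.69940174e+01,
        1.77445990e-02,  8.09024263e-03, -7.95985511e-05]), 'position': array([ 0.26704783, -0.56472643,  0.23076896]), 'tool_rot': array([-3.14051566e+00,  8.84252761e-05,  4.41770996e-01]), 'force': array([ 0.44054398, -0.20571598,  0.24153762]), 'moment': array([ 0.02699918, -0.03132489,  0.0378043 ]), 'grip_width': 0.08533286447403095}
scene {'fx': 374.89008965302776, 'fy': 374.89008965302776, 'cx': 324.9652571814854, 'cy': 196.42617402119336, 'k1': -0.04344581004702992, 'T': array([[-6.54887508e-01, -3.16465377e-01,  6.86274010e-01,
        -1.71687346e-01],
       [-7.55726046e-01,  2.75084674e-01, -5.94311842e-01,
         6.94589662e-01],
       [-7.04341116e-04, -9.07842545e-01, -4.19310645e-01,
         4.87164537e-01],
       [ 0.00000000e+00, 
[... 234 characters left out ...]
603,  0.15200755,  0.37151194],
       [-0.16110507, -0.38543893,  0.90856039, -0.9865494 ],
       [ 0.00935835, -0.92114098, -0.38911658,  0.51112128],
       [ 0.        ,  0.        ,  0.        ,  1.        ]])}
wrist {'fx': 348.7456893418278, 'fy': 348.7456893418278, 'cx': 316.8744036893843, 'cy': 206.40210893391313, 'k1': -0.005022316697499449, 'T': array([[ 4.27342128e-01, -8.62166903e-01, -2.72115667e-01,
         3.36347696e-01],
       [-9.04089495e-01, -4.07840103e-01, -1.27626940e-01,
        -5.31996662e-01],
       [-9.43957938e-04,  3.00557284e-01, -9.53763298e-01,
         3.72449682e-01],
       [ 0.00000000e+00,  0.00000000e+00,  0.00000000e+00,
         1.00000000e+00]])}
```

View pics/scene0.png

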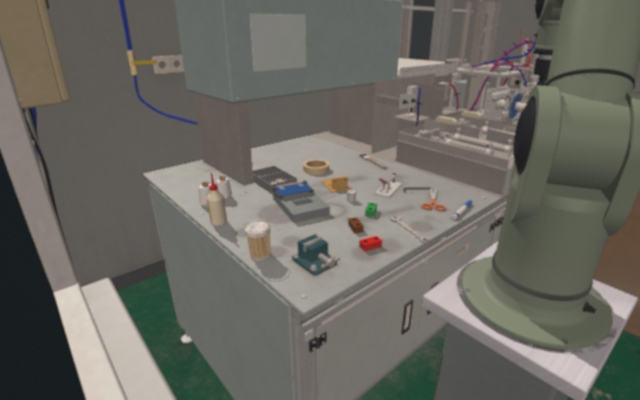

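View pics/side0.png

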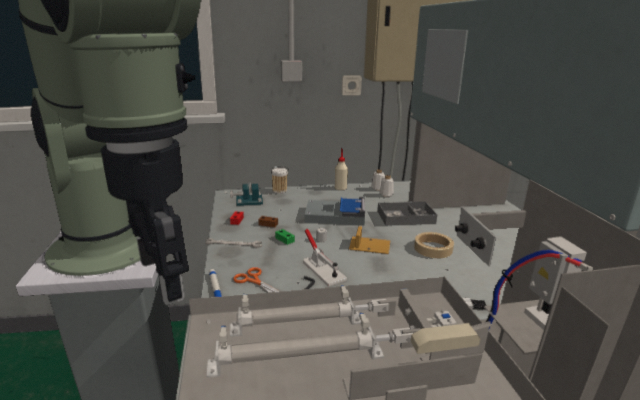

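View pics/wrist0.png

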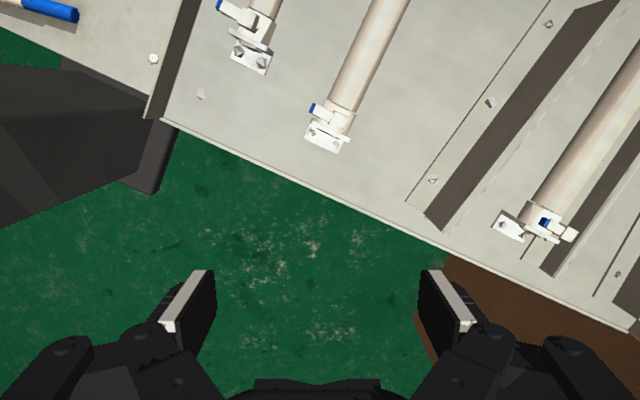

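The scene view shows the bed at about (300,203), with three insert-shaped blocks: green (371,210), brown (356,224) and red (371,243). The strip (orange-brass) is at (337,185). In the side view the same three are at green (285,237), brown (268,222) and red (237,217). The green one at (371,210)/(285,237) is the one meant, by its colour. I'll confirm it in enlarged crops.

```bash
python3 - <<'E'
from h import *
im,c=load('scene0'); cv2.imwrite('pics/s0c.png',cv2.resize(im[145:275,240:440],None,fx=4,fy=4,interpolation=cv2.INTER_CUBIC))
im2,c2=load('side0'); cv2.imwrite('pics/d0c.png',cv2.resize(im2[165:285,220:420],None,fx=4,fy=4,interpolation=cv2.INTER_CUBIC))
P=lambda c,u,v,z:np.round(onz(c,u,v,z)*1000).astype(int)
print('green',P(c,371,210,.01),P(c2,285,237,.01))
print('strip',P(c,337,186,.01),P(c2,370,245,.01))
print('bed',P(c,300,203,.026),P(c2,335,211,.026))
print('roller',P(c,351,197,.015),P(c2,321,235,.015))
print('tub',P(c,260,255,.0),P(c2,280,190,0));print('oil',P(c,218,222,.0),P(c2,342,188,0))
E
```

```text
green [455 -20  10] [465 -31  10]
strip [644 -64  10] [ 672 -105   10]
bed [596 123  26] [621  78  26]
roller [547 -31  15] [558 -43  15]
tub [480 330   0] [486 335   0]
oil [691 331   0] [701 324   0]
```

View pics/s0c.png

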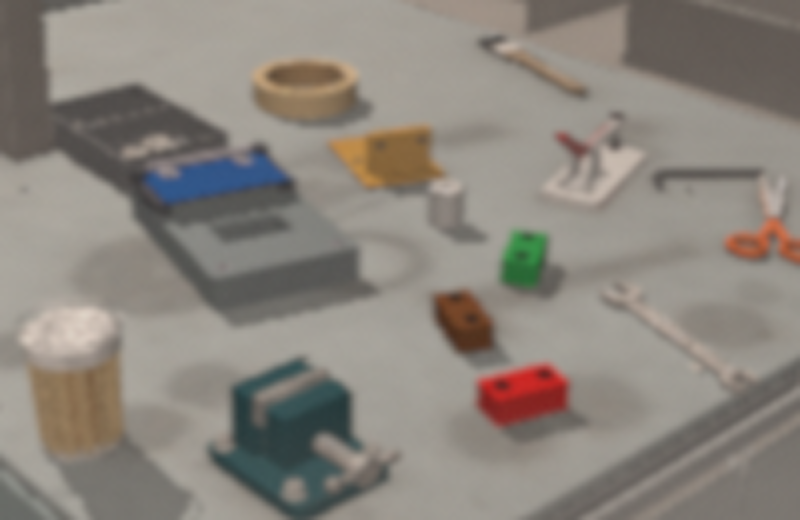

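View pics/d0c.png

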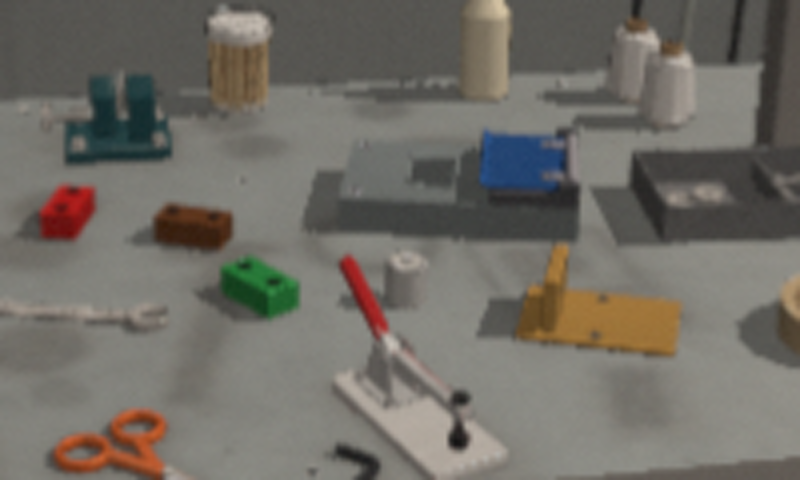

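Confirmed: green is the plastic block with two dark screw marks, and the brown and red blocks are look-alikes. Next I move to look down with the wrist camera.

servo_tool(
  plan=[
    [15,30,30,-0.02,-1],
    [33,65,60,-0.06,-1],
    [51,101,90,-0.1,-1],
    [69,137,109,-0.15,-1],
    [87,172,109,-0.2,-1],
    [105,208,109,-0.25,-1],
    [123,243,109,-0.3,-1],
    [141,279,109,-0.35,-1],
    [159,315,109,-0.4,-1],
    [177,350,109,-0.44,-1],
  ],
)

```text
clock: 0.98
position: [0.4404, -0.2211, 0.3405]
tool_rot: [3.141, -0.0, -0.001]
force: [0.3, -0.5, -0.5]
grip_width: 0.0856
```

servo_tool(
  plan=[
    [19,36,0,0,-1],
    [38,72,0,0,-1],
    [57,108,0,0,-1],
    [76,144,0,0,-1],
    [95,180,0,0,-1],
    [114,214,0,0,-1],
    [116,214,0,0,-1],
    [116,214,0,0,-1],
    [116,214,0,0,-1],
    [116,214,0,0,-1],
  ],
)

```text
clock: 1.82
position: [0.5557, -0.0101, 0.3402]
tool_rot: [3.141, 0.0, 0.0]
force: [-0.5, -0.8, -1.0]
grip_width: 0.0854
```

```bash
python3 - <<'E'
from h import *
o=bot.observe();print(o['clock'],o['position'],o['tool_rot'],o['qd'].round(3))
grab('wrist','w1')
E
```

```text
1.8167 [ 0.55571074 -0.01012356  0.34024959] [3.14118282e+00 2.70630480e-04 3.59782462e-04] [ 0.009 -0.004 -0.002 -0.    -0.001 -0.     0.   ]
```

View pics/w1.png

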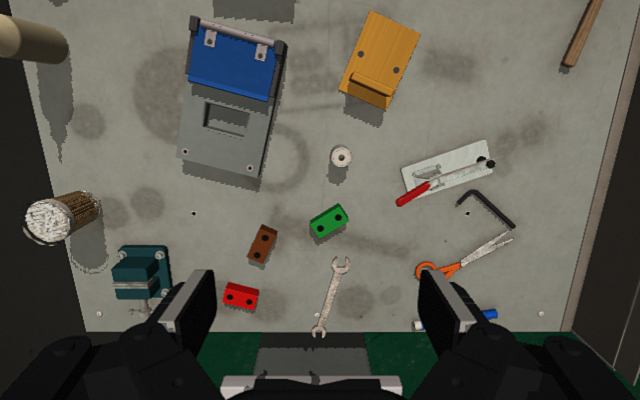

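The wrist view shows the bed at (230,110) with its pocket at (227,119), the green insert at (328,221), the strip at (380,62) with its rib at (372,85), the roller at (341,157) and the tub at (65,215). The brown and red look-alikes are at (262,243) and (241,296).

```bash
python3 - <<'E'
from h import *
im,c=load('w1')
a=cv2.resize(im[195:245,300:360],None,fx=8,fy=8,interpolation=cv2.INTER_CUBIC)
b=cv2.resize(im[10:190,170:300],None,fx=3,fy=3,interpolation=cv2.INTER_CUBIC)
cv2.imwrite('pics/w1g.png',a);cv2.imwrite('pics/w1b.png',b)
hsv=cv2.cvtColor(im,cv2.COLOR_BGR2HSV)
m=cv2.inRange(hsv,(45,120,40),(75,255,255)); m[:190]=0;m[260:]=0;m[:,:300]=0;m[:,370:]=0
v=hsv[...,2][m>0];print(np.percentile(v,[5,25,50,75,95]),m.sum()/255)
s=cv2.resize(im[0:130,325:435],None,fx=4,fy=4,interpolation=cv2.INTER_CUBIC);cv2.imwrite('pics/w1s.png',s)
E
```

```text
[ 66. 100. 125. 127. 130.] 673.0
```

View pics/w1g.png

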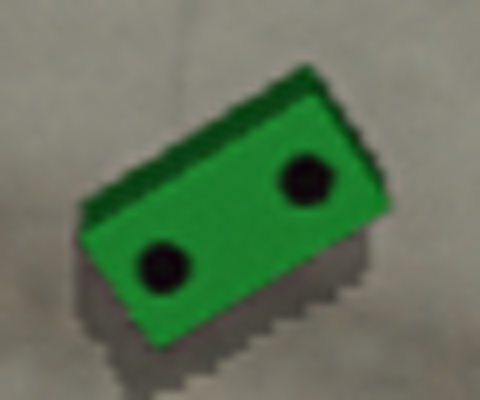

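View pics/w1b.png

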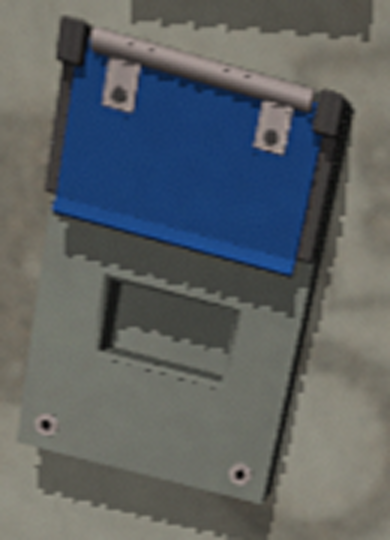

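View pics/w1s.png

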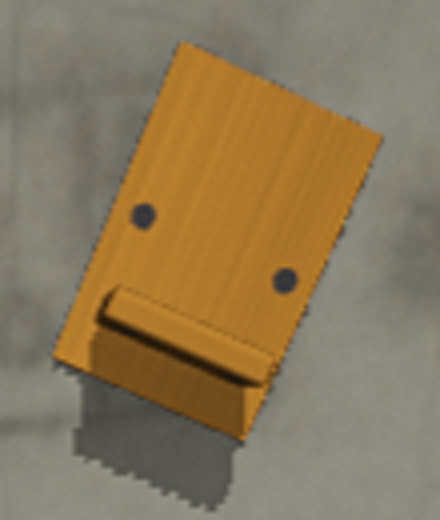

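```bash
python3 - <<'E'
from h import *
im,c=load('w1')
hsv=cv2.cvtColor(im,cv2.COLOR_BGR2HSV)
m=cv2.inRange(hsv,(45,120,98),(75,255,255)); m[:190]=0;m[260:]=0;m[:,:300]=0;m[:,370:]=0
m=cv2.morphologyEx(m,cv2.MORPH_CLOSE,np.ones((7,7)))
cs=max(cv2.findContours(m,0,1)[0],key=cv2.contourArea)[:,0]
w=np.array([onz(c,u,v,.02)[:2]*1000 for u,v in cs],np.float32)
print('green',cv2.minAreaRect(w))
h=[onz(c,300+u/8-.5,195+v/8-.5,.02)*1000 for u,v in [(163,268),(305,181)]]
print('screws',h,np.mean(h,0)); d=h[1]-h[0];print(np.degrees(np.arctan2(d[1],d[0])),np.linalg.norm(d))
q=[onz(c,300+u/8-.5,195+v/8-.5,.02)*1000 for u,v in [(80,237),(160,348),(390,206),(312,92)]];q=np.array(q)[:,:2];print(q.round(1),q.mean(0),np.linalg.norm(np.diff(q,axis=0),axis=1))
B=lambda u,v:(onz(c,170+u/3-.33,10+v/3-.33,.026)*1000)[:2]
p=np.array([B(*x) for x in [(108,275),(240,308),(222,380),(98,350)]]);print('pocket',p.round(1),p.mean(0),np.linalg.norm(np.diff(p,axis=0),axis=1))
e=np.array([B(*x) for x in [(18,440),(267,502),(47,425),(240,474)]]);print('bed near',e.round(1),e[:2].mean(0),e[2:].mean(0))
for P,Q in [(p[0],p[1]),(p[3],p[2]),(e[0],e[1]),(e[2],e[3])]:
    d=P-Q;print('yaw bed',np.arctan2(-d[0],d[1]),np.linalg.norm(d))
S=lambda u,v,z=.004:(onz(c,325+u/4-.4,v/4-.4,z)*1000)[:2]
s=np.array([S(*x) for x in [(180,40),(383,137),(243,440),(53,357)]]);print('strip',s.round(1),s.mean(0),np.linalg.norm(np.diff(s,axis=0),axis=1))
for P,Q in [(s[0],s[3]),(s[1],s[2])]:
    d=P-Q;print('yaw strip',np.arctan2(d[1],d[0]))
d=s[0]-s[1];print(np.arctan2(-d[0],d[1]))
r=np.array([S(105,300,.04),S(272,372,.04),S(118,287,.04),S(277,357,.04)]);print('rib',r)
print('roller',onz(c,341,157,.03)*1000)
E
```

```text
green ((463.0938720703125, -26.861268997192383), (25.64128875732422, 49.25775909423828), 32.9714469909668)
screws [array([454.57717585, -14.45253278,  20.        ]), array([470.88937749, -39.29967458,  20.        ])] [462.73327667 -26.87610368  20.        ]
-56.7150155831465 29.723195960474502
[[ 4.604e+02  2.000e-01]
 [ 4.393e+02 -1.400e+01]
 [ 4.662e+02 -5.430e+01]
 [ 4.872e+02 -4.020e+01]] [463.29777045 -27.07471372] [25.44471706 48.53832994 25.30365955]
pocket [[626.5 129.1]
 [613.2  74.8]
 [583.3  84.2]
 [595.9 136.3]] [604.73101752 106.10224092] [55.99843381 31.37945202 53.61447889]
bed near [[557.4 175.1]
 [529.7  67.5]
 [564.  161.7]
 [542.3  78.8]] [543.56413727 121.32917522] [553.15316331 120.25428215]
yaw bed -0.24083475346695313 55.99843380921501
yaw bed -0.23798167228393408 53.614478893637724
yaw bed -0.25215863676666 111.10798402392747
yaw bed -0.25548164527316847 85.6364728762642
strip [[ 733.7  -74.6]
 [ 706.8 -139. ]
 [ 615.8 -100.7]
 [ 641.8  -37.4]] [674.51787712 -87.91580039] [69.76965291 98.74708199 68.39235044]
yaw strip -0.3840070637286104
yaw strip -0.3979228123367429
-0.39516636574392966
rib [[ 657.13615331  -50.53112807]
 [ 636.81776087 -101.4578409 ]
 [ 660.75061299  -54.27710782]
 [ 641.10789313 -102.68305057]]
roller [557.18958894 -41.56706958  30.        ]
```

```bash
python3 - <<'E'
from h import *
im,c=load('w1')
for n,u,v in [('brown c',262,243),('brown far',272,226),('brown r',277,240),('wrench',341,262)]: print(n,(onz(c,u,v,.02)*1000).round())
E
```

```text
brown c [432.  69.  20.]
brown far [458.  53.  20.]
brown r [436.  47.  20.]
wrench [401. -45.  20.]
```

servo_tool(
  plan=[
    [-12,-2,-30,0.1,-1],
    [-25,-4,-60,0.2,-0.6],
    [-38,-7,-90,0.3,-0.6],
    [-50,-9,-120,0.4,-0.6],
    [-62,-11,-150,0.5,-0.6],
    [-75,-14,-180,0.575,-0.6],
    [-88,-16,-210,0.575,-0.6],
    [-93,-17,-240,0.575,-0.6],
    [-93,-17,-260,0.575,-0.6],
    [-93,-17,-260,0.575,-0.6],
  ],
  squeeze=40,
)

```text
clock: 2.7
position: [0.4609, -0.0269, 0.0776]
tool_rot: [-3.139, 0.004, 0.576]
force: [-1.4, 0.6, -0.1]
grip_width: 0.0682
```

```bash
python3 - <<'E'
from h import *
o=bot.observe();print(o['clock'],o['position'],o['tool_rot'],o['qd'].round(3),o['grip_width'])
im,c=grab('wrist','w2')
o=bot.observe();print(o['position'],o['qd'].round(3))
cv2.imwrite('pics/w2c.png',cv2.resize(im[150:400,150:500],None,fx=2,fy=2))
E
```

```text
2.7 [ 0.46090176 -0.02693896  0.07762515] [-3.13919037  0.00400236  0.5755693 ] [ 0.014 -0.07  -0.034 -0.055 -0.05   0.098  0.046] 0.06819570885678411
[ 0.46210211 -0.02665577  0.07951562] [ 0.006 -0.049 -0.02  -0.034 -0.019  0.039  0.017]
```

View pics/w2.png

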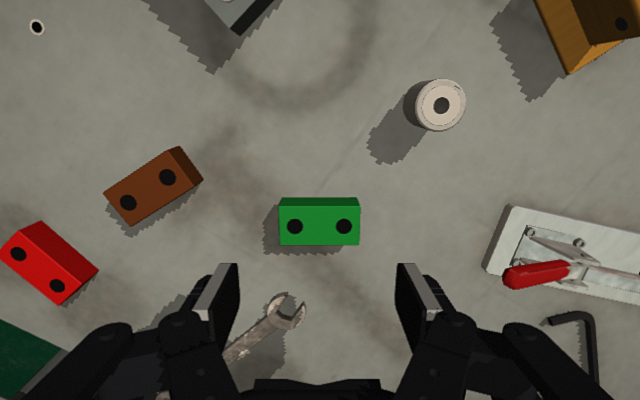

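Green is centred at (319,226), between the fingers at (215,300) and (418,300), and square to the jaws. I'll re-measure it from here.

```bash
python3 - <<'E'
from h import *
im,c=load('w2')
q=np.array([onz(c,u,v,.02)*1000 for u,v in [(279,206.5),(360,206.5),(360,245.5),(279,245.5)]])
print(q.round(1),q.mean(0))
h=np.array([onz(c,u,v,.02)*1000 for u,v in [(295,226.5),(344,226.5)]]);print(h.mean(0));d=h[0]-h[1];print(np.arctan2(-d[0],d[1]))
E
```

```text
[[ 4.598e+02 -3.000e-01  2.000e+01]
 [ 4.862e+02 -4.100e+01  2.000e+01]
 [ 4.654e+02 -5.560e+01  2.000e+01]
 [ 4.380e+02 -1.340e+01  2.000e+01]] [462.35010996 -27.56663943  20.        ]
[462.27383817 -27.62115106  20.        ]
0.5761486990856086
```

servo_tool(
  plan=[
    [0,-0.5,-25,0,-0.6],
    [0,-0.5,-50,0,-0.6],
    [0,-0.5,-65,0,-0.6],
    [0,-0.5,-74,0,-0.6],
    [0,-0.5,-74,0,-0.6],
    [0,-0.5,-74,0,0.6],
    [0,-0.5,-74,0,0.6],
    [0,-0.5,-74,0,0.6],
    [0,-0.5,-74,0,0.6],
    [0,-0.5,-74,0,0.6],
  ],
  squeeze=40,
)

```text
clock: 3.58
position: [0.4639, -0.0267, 0.0079]
tool_rot: [3.14, -0.002, 0.576]
force: [-1.9, 0.4, 6.4]
grip_width: 0.0489
```

```bash
python3 - <<'E'
from h import *
o=bot.observe();print(o['clock'],o['position'],o['tool_rot'],o['qd'].round(3),o['grip_width'],o['force'])
im,c=grab('wrist','w3')
cv2.imwrite('pics/w3c.png',cv2.resize(im[180:380,200:440],None,fx=3,fy=3))
E
```

```text
3.5833 [ 0.46392812 -0.02671054  0.00786211] [ 3.14032357e+00 -1.70407826e-03  5.76373736e-01] [ 0.003  0.001  0.001 -0.     0.001 -0.001 -0.001] 0.04888891699357964 [-1.94394708  0.43885773  6.42394477]
```

View pics/w3c.png

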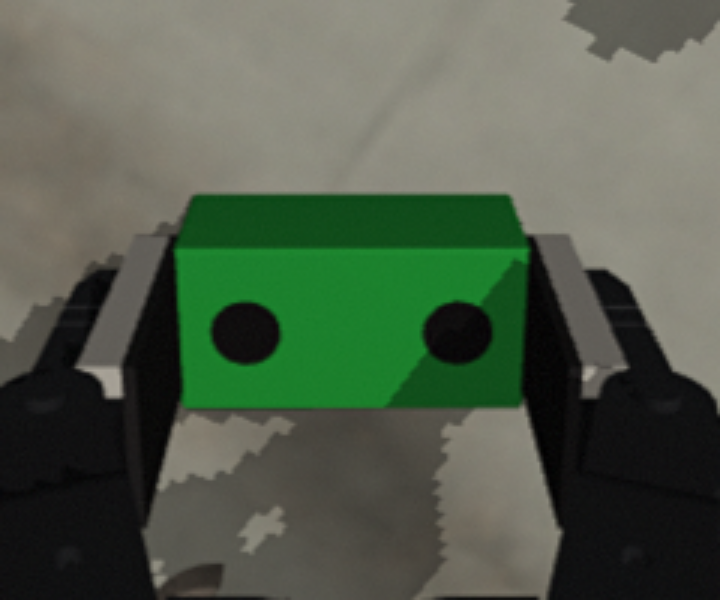

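The green insert is held squarely, with pads on its two ends and the screw marks at (245,333) and (458,333) in the crop. Now I lift it and carry it over the pocket.

servo_tool(
  plan=[
    [0,0,15,0,0.6],
    [0,0,40,0,0.6],
    [10,10,70,-0.1,0.6],
    [34,32,80,-0.22,0.6],
    [58,54,80,-0.34,0.6],
    [82,76,80,-0.46,0.6],
    [106,98,80,-0.58,0.6],
    [130,120,80,-0.7,0.6],
    [141,133,80,-0.82,0.6],
    [141,133,80,-0.825,0.6],
  ],
)

```text
clock: 4.47
position: [0.6063, 0.1108, 0.0879]
tool_rot: [-3.138, -0.002, -0.253]
force: [-0.3, 1.0, -0.2]
grip_width: 0.0485
```

servo_tool(
  plan=[
    [0,0,0,0,0.6],
    [0,0,0,0,0.6],
    [0,0,0,0,0.6],
    [0,0,0,0,0.6],
    [0,0,0,0,0.6],
    [0,0,0,0,0.6],
    [0,0,0,0,0.6],
    [0,0,0,0,0.6],
    [0,0,0,0,0.6],
    [0,0,0,0,0.6],
  ],
)

```text
clock: 5.3
position: [0.604, 0.1065, 0.0862]
tool_rot: [-3.142, 0.0, -0.248]
force: [-0.6, 0.1, -0.6]
grip_width: 0.0487
```

```bash
python3 - <<'E'
from h import *
o=bot.observe();print(o['clock'],o['position'],o['tool_rot'],o['qd'].round(3),o['grip_width'],o['force'])
im,c=grab('wrist','w4')
cv2.imwrite('pics/w4c.png',cv2.resize(im[150:350,200:440],None,fx=3,fy=3,interpolation=cv2.INTER_CUBIC))
im,c=grab('side','d4'); cv2.imwrite('pics/d4c.png',cv2.resize(im[130:250,270:430],None,fx=4,fy=4,interpolation=cv2.INTER_CUBIC))
E
```

```text
5.3 [0.60404511 0.10647908 0.08624466] [-3.14157720e+00  8.95800335e-05 -2.48141375e-01] [-0.001  0.001  0.    -0.001  0.     0.001  0.001] 0.04874848156062115 [-0.57817963  0.08953175 -0.63071281]
```

View pics/w4.png

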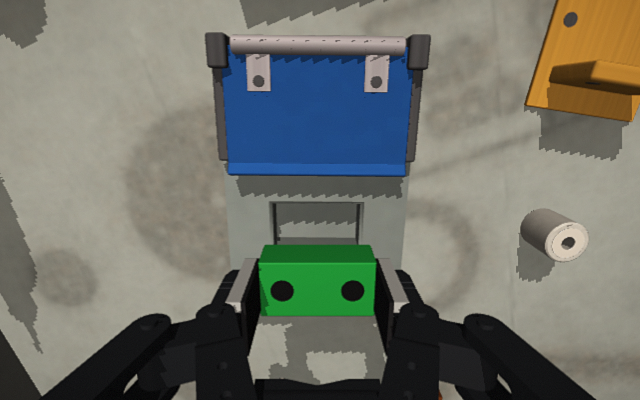

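View pics/d4c.png

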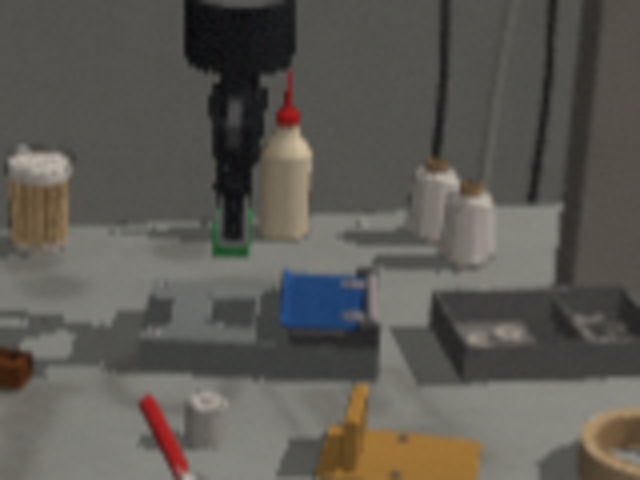

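```bash
python3 - <<'E'
from h import *
im,c=load('w4')
cv2.imwrite('pics/w4d.png',cv2.resize(im[160:330,210:430],None,fx=3.5,fy=3.5,interpolation=cv2.INTER_CUBIC))
E
```

```text
(no output)
```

View pics/w4d.png

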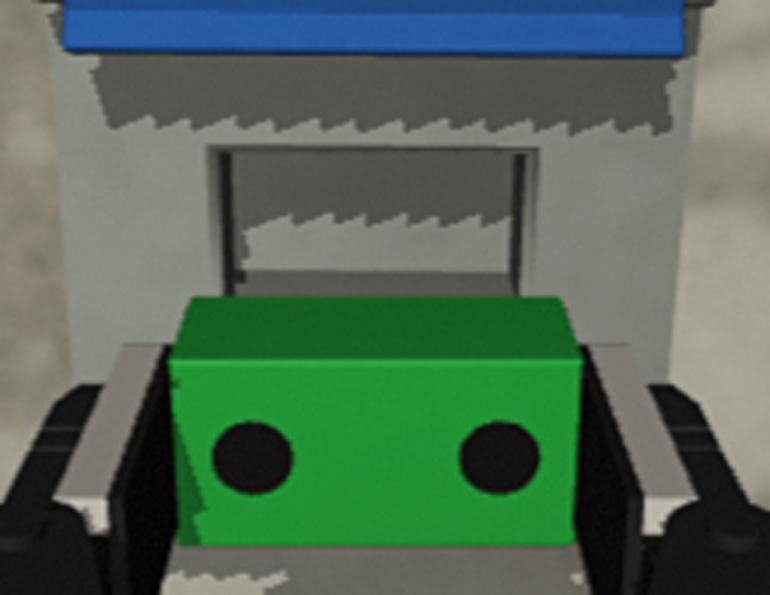

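```bash
python3 - <<'E'
from h import *
im,c=load('w4')
th=-0.248;ex=np.array([np.cos(th),np.sin(th)]);ey=np.array([-ex[1],ex[0]])
def A(u,v,z):
    p=(onz(c,210+u/3.5-.36,160+v/3.5-.36,z)*1000)[:2]; return p
tcp=np.array([604.05,106.5])
for nm,u,v,z in [('pk farL',207,148,.026),('pk farR',540,150,.026),('pkin L',222,150,.026),('pkin R',526,150,.026),('pk L mid',218,290,.026),('pkR mid',531,290,.026),('bedL',68,240,.026),('bedR',685,240,.026),
 ('ins botL',192,297,.0783),('ins botR',562,299,.0783),('ins tfL',170,360,.0983),('ins tfR',582,360,.0983),('tnL',178,546,.0983),('tnR',576,546,.0983),('scr L',252,458,.0983),('scr R',499,458,.0983)]:
    p=A(u,v,z);r=p-tcp;print(nm,p.round(1),'rel along x,y', (r@ex).round(1),(r@ey).round(1))
E
```

```text
pk farL [626.5 130.7] rel along x,y 15.8 29.0
pk farR [612.  75.] rel along x,y 15.5 -28.6
pkin L [625.5 128.3] rel along x,y 15.5 26.4
pkin R [612.6  77.3] rel along x,y 15.5 -26.2
pk L mid [600.5 136.4] rel along x,y -10.7 28.1
pkR mid [586.7  82. ] rel along x,y -10.8 -28.0
bedL [616.3 159.4] rel along x,y -1.2 54.3
bedR [589.4  53.5] rel along x,y -1.2 -54.9
ins botL [620.6 127.3] rel along x,y 10.9 24.3
ins botR [608.2  79.7] rel along x,y 10.6 -25.0
ins tfL [621.2 126.8] rel along x,y 11.7 23.9
ins tfR [609.3  80. ] rel along x,y 11.6 -24.4
tnL [596.7 133.4] rel along x,y -13.8 24.2
tnR [584.6  85.7] rel along x,y -13.8 -25.0
scr L [606.3 121.1] rel along x,y -1.4 14.7
scr R [599.   92.2] rel along x,y -1.4 -15.1
```

servo_tool(
  plan=[
    [1.7,-0.2,-20,0,0.6],
    [1.7,-0.2,-40,0,0.6],
    [1.7,-0.2,-48,0,0.6],
    [1.7,-0.2,-48,0,0.6],
    [1.7,-0.2,-50,0,0.6],
    [1.7,-0.2,-52,0,0.6],
    [1.7,-0.2,-54,0,0.6],
    [1.7,-0.2,-56,0,0.6],
    [1.7,-0.2,-58,0,0.6],
    [1.7,-0.2,-58,0,0.6],
  ],
)

```text
clock: 6.23
position: [0.6057, 0.1062, 0.0282]
tool_rot: [3.142, 0.0, -0.248]
force: [-0.5, -0.8, 0.1]
grip_width: 0.0489
```

```bash
python3 - <<'E'
from h import *
o=bot.observe();print(o['clock'],o['position'],o['tool_rot'],o['qd'].round(3),o['grip_width'],o['force'],o['moment'])
im,c=grab('wrist','w5')
cv2.imwrite('pics/w5c.png',cv2.resize(im[150:350,200:440],None,fx=3,fy=3,interpolation=cv2.INTER_CUBIC))
E
```

```text
6.2333 [0.60571232 0.10620948 0.02817242] [ 3.14154331e+00  9.28330093e-05 -2.48247308e-01] [-0.001 -0.002 -0.002 -0.002 -0.001  0.007  0.   ] 0.0488691430726041 [-0.51152098 -0.7781248   0.0681208 ] [0.02038114 0.01271898 0.04226908]
```

View pics/w5c.png

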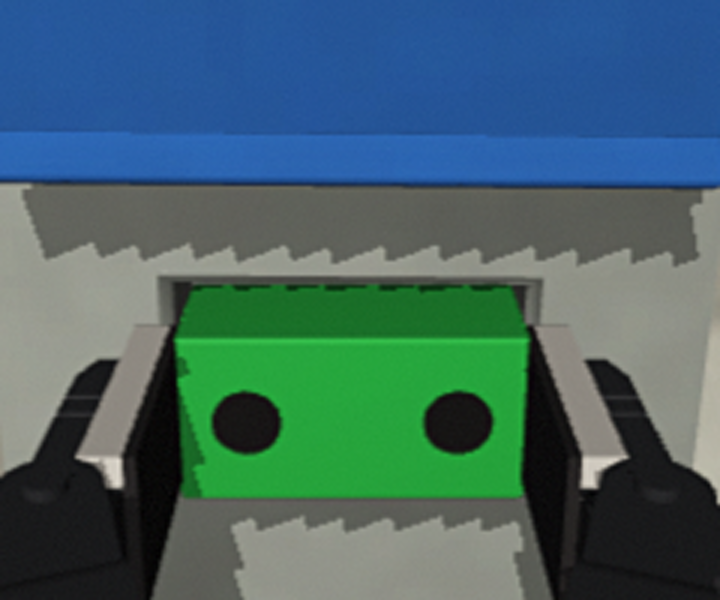

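The insert has entered the mouth evenly (far edge at row 285, sides at 180 and 525 in the crop) with no contact force. I'll lower it a little more and release.

servo_tool(
  plan=[
    [0,0,-1,0,0.6],
    [0,0,-2,0,0.6],
    [0,0,-3,0,0.6],
    [0,0,-4,0,0.6],
    [0,0,-4,0,0.6],
    [0,0,-4,0,-0.4],
    [0,0,-4,0,-0.4],
    [0,0,-4,0,-0.4],
    [0,0,-4,0,-0.4],
    [0,0,-4,0,-0.4],
  ],
)

```text
clock: 7.12
position: [0.6058, 0.1062, 0.0243]
tool_rot: [-3.142, -0.0, -0.248]
force: [-0.5, 0.7, -0.6]
grip_width: 0.0596
```

```bash
python3 - <<'E'
from h import *
o=bot.observe();print(o['clock'],o['position'],o['tool_rot'],o['qd'].round(3),o['grip_width'],o['force'],o['moment'])
im,c=grab('wrist','w6')
cv2.imwrite('pics/w6c.png',cv2.resize(im[150:350,200:440],None,fx=3,fy=3,interpolation=cv2.INTER_CUBIC))
E
```

```text
7.1167 [0.60582573 0.10622549 0.02432896] [-3.14156120e+00 -6.78289874e-05 -2.48251879e-01] [-0.001 -0.003  0.002 -0.    -0.001 -0.     0.001] 0.05962578614538925 [-0.47652805  0.65172181 -0.62901879] [0.00734709 0.03331748 0.03808455]
```

View pics/w6c.png

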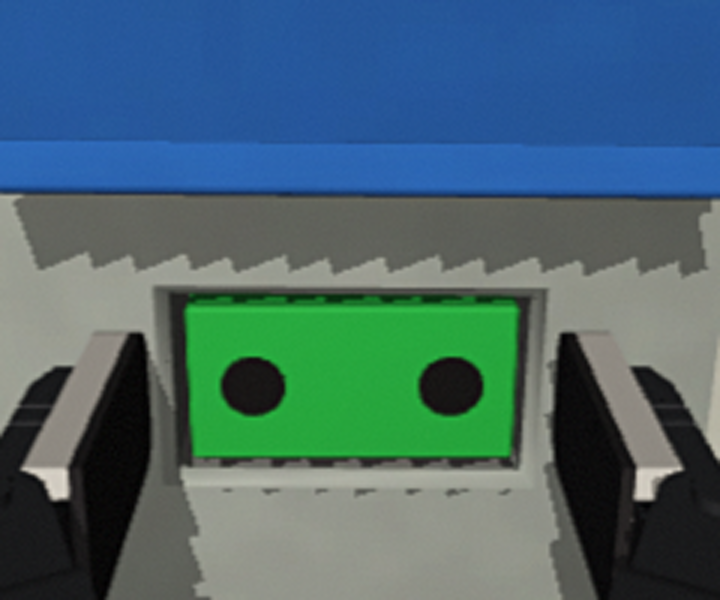

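The insert dropped flat into the pocket with even gaps. Now I raise, shut the fingers, and press it.

servo_tool(
  plan=[
    [0,0,15,0,-0.4],
    [0,0,35,0,-0.2],
    [0,0,40,0,1],
    [0,0,40,0,1],
    [0,0,40,0,1],
    [0,0,40,0,1],
    [0,0,40,0,1],
    [0,0,40,0,1],
    [0,0,25,0,1],
    [0,0,13,0,1],
  ],
)

```text
clock: 8.0
position: [0.6058, 0.1063, 0.0366]
tool_rot: [-3.141, -0.0, -0.248]
force: [0.7, -0.1, -0.4]
grip_width: -0.0002
```

servo_tool(
  plan=[
    [0,0,-3,0,1],
    [0,0,-6,0,1],
    [0,0,-8,0,1],
    [0,0,-9,0,1],
    [0,0,-10,0,1],
    [0,0,-11,0,1],
    [0,0,-12,0,1],
    [0,0,-12,0,1],
    [0,0,-12,0,1],
    [0,0,-12,0,1],
  ],
)

```text
clock: 8.83
position: [0.606, 0.1063, 0.0256]
tool_rot: [-3.141, -0.0, -0.248]
force: [-2.2, -0.5, 6.4]
grip_width: -0.0003
```

servo_tool(
  plan=[
    [0,0,-1,0,1],
    [0,0,-2,0,1],
    [0,0,-3,0,1],
    [0,0,-3,0,1],
    [0,0,-3,0,1],
    [0,0,-3,0,1],
    [0,0,-3,0,1],
    [0,0,-3,0,1],
    [0,0,-3,0,1],
    [0,0,-3,0,1],
  ],
)

```text
clock: 9.67
position: [0.6063, 0.1063, 0.0254]
tool_rot: [-3.141, -0.001, -0.249]
force: [-18.6, -2.7, 57.3]
grip_width: 0.0005
```

```bash
python3 - <<'E'
from h import *
o=bot.observe();print(o['qpos'].round(2))
E
```

```text
[-0.22  0.78 -0.07  1.75  0.09  0.61 -2.16]
```

servo_tool(
  plan=[
    [0,0,10,0,1],
    [0,0,35,0,1],
    [-3,-5,75,0,1],
    [-3,-10,110,0,0.5],
    [-3,-20,140,0.1,0.1],
    [-3,-40,160,0.2,0.1],
    [0,-70,170,0.3,0.1],
    [5,-100,170,0.4,0.1],
    [15,-130,170,0.5,0.1],
    [25,-160,170,0.6,0.1],
  ],
)

```text
clock: 10.5
position: [0.6309, -0.0553, 0.1928]
tool_rot: [3.141, -0.001, 0.357]
force: [0.3, -0.6, 0.5]
grip_width: 0.0385
```

```bash
python3 - <<'E'
from h import *
o=bot.observe();print(o['clock'],o['position'],o['tool_rot'],o['qpos'].round(2),o['grip_width'])
im,c=grab('wrist','w7')
E
```

```text
10.5 [ 0.63093967 -0.05528777  0.19282362] [ 3.14121736e+00 -6.04819597e-04  3.56819967e-01] [ 0.14  0.58 -0.23  1.61  0.15  0.97 -1.34] 0.038463593531602544
```

View pics/w7.png

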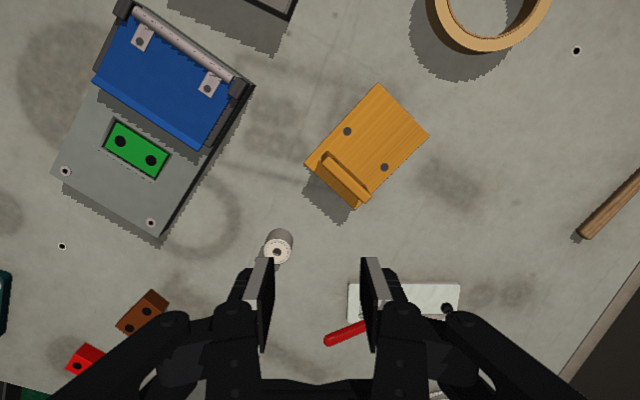

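The insert sits flush in the pocket at (137,148). The strip's corners are at about (379,83), (429,135), (356,209) and (305,163), with its rib top near (343,180).

```bash
python3 - <<'E'
from h import *
im,c=load('w7')
cv2.imwrite('pics/w7s.png',cv2.resize(im[75:225,295:440],None,fx=4,fy=4,interpolation=cv2.INTER_CUBIC))
E
```

```text
(no output)
```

View pics/w7s.png

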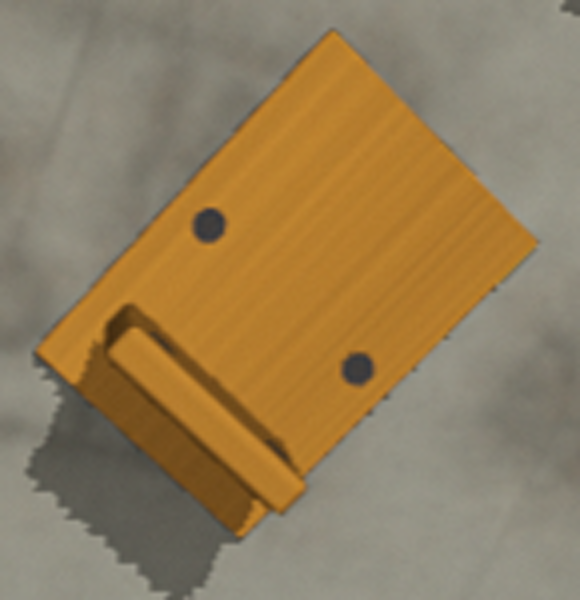

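```bash
python3 - <<'E'
from h import *
im,c=load('w7')
S=lambda u,v,z=.004:(onz(c,295+u/4-.4,75+v/4-.4,z)*1000)[:2]
s=np.array([S(*x) for x in [(333,29),(539,241),(240,538),(36,352)]]);print('strip',s.round(1),s.mean(0),np.linalg.norm(np.diff(s,axis=0),axis=1))
for P,Q in [(s[0],s[3]),(s[1],s[2])]:
    d=P-Q;print('yaw strip',np.arctan2(d[1],d[0]))
for P,Q in [(s[0],s[1]),(s[3],s[2])]:
    d=P-Q;print(np.arctan2(-d[0],d[1]))
r=np.array([S(*x,.04) for x in [(131,325),(306,487),(282,514),(107,351)]]);print('rib',r.round(1),r.mean(0))
d=(r[0]+r[3]-r[1]-r[2]);print(np.arctan2(-d[0],d[1]))
y=-.39;print(s.mean(0)-30*np.array([np.cos(y),np.sin(y)]))
E
```

```text
strip [[ 733.6  -75.1]
 [ 707.6 -138.8]
 [ 615.7 -101. ]
 [ 641.9  -37.6]] [674.71705948 -88.12933879] [68.78963631 99.31216763 68.6147017 ]
yaw strip -0.38867764789642006
yaw strip -0.3904433346801085
-0.3887626607353648
-0.39217539922390393
rib [[ 661.   -53.5]
 [ 641.1 -102.2]
 [ 633.6  -99.7]
 [ 654.   -50.7]] [647.43075658 -76.50901708]
-0.3915210787369038
[646.96978768 -76.72368634]
```

servo_tool(
  plan=[
    [5,-6,-5,0.1,0.1],
    [10,-12,-10,0.2,0.1],
    [16,-21,-20,0.3,0.1],
    [16,-21,-30,0.4,0.1],
    [16,-21,-50,0.5,0.1],
    [16,-21,-70,0.6,0.1],
    [16,-21,-90,0.7,0.1],
    [16,-21,-105,0.8,0.1],
    [16,-21,-105,0.824,0.1],
    [16,-21,-105,0.824,0.1],
  ],
)

```text
clock: 11.38
position: [0.6464, -0.0747, 0.0869]
tool_rot: [-3.14, 0.0, 1.174]
force: [-0.2, -0.3, 0.4]
grip_width: 0.0382
```

```bash
python3 - <<'E'
from h import *
im,c=grab('wrist','w8')
o=bot.observe();print(o['clock'],o['position'],o['tool_rot'],o['qd'].round(3),o['grip_width'],o['force'])
E
```

```text
11.4333 [ 0.64697965 -0.07470687  0.0879013 ] [ 3.14147232e+00 -2.92089725e-04  1.17245229e+00] [-0.005 -0.019  0.006 -0.008 -0.003 -0.    -0.014] 0.03814025357001233 [ 1.19487426 -0.33886702 -0.01145704]
```

View pics/w8.png

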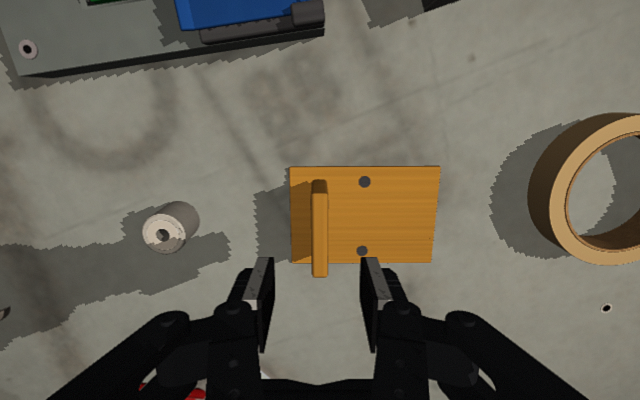

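The rib at (320,228) lies midway between the pads at (265,260) and (372,260), so I descend and grip.

servo_tool(
  plan=[
    [0,-1.9,-20,0.008,0.1],
    [0,-1.9,-45,0.008,0.1],
    [0,-1.9,-65,0.008,0.1],
    [0,-1.9,-75,0.008,0.1],
    [0,-1.9,-79,0.008,0.1],
    [0,-1.9,-79,0.008,0.1],
    [0,-1.9,-79,0.008,1],
    [0,-1.9,-79,0.008,1],
    [0,-1.9,-79,0.008,1],
    [0,-1.9,-79,0.008,1],
  ],
  squeeze=110,
)

```text
clock: 12.27
position: [0.6476, -0.0767, 0.0099]
tool_rot: [3.14, -0.0, 1.183]
force: [-0.4, 0.8, 9.9]
grip_width: 0.0084
```

servo_tool(
  plan=[
    [0,0,0,0,1],
    [0,0,0,0,1],
    [0,0,0,0,1],
    [0,0,0,0,1],
    [0,0,0,0,1],
    [0,0,0,0,1],
    [0,0,10,0,1],
    [0,0,25,0,1],
    [0,0,45,0,1],
    [0,0,70,0,1],
  ],
)

```text
clock: 13.1
position: [0.6463, -0.0766, 0.0797]
tool_rot: [-3.141, 0.0, 1.184]
force: [0.3, -1.1, -0.7]
grip_width: 0.008
```

```bash
python3 - <<'E'
from h import *
im,c=grab('wrist','w9')
o=bot.observe();print(o['clock'],o['position'],o['tool_rot'],o['qd'].round(3),o['grip_width'],o['force'],o['moment'])
E
```

```text
13.15 [ 0.64892006 -0.07668992  0.08530555] [ 3.13625585e+00 -1.78174317e-03  1.18343183e+00] [-0.01   0.009  0.011 -0.009  0.034 -0.086 -0.026] 0.008304632732729113 [ 4.34904701 -0.81879637  4.05229385] [ 0.00662788 -0.31104868  0.05682546]
```

View pics/w9.png

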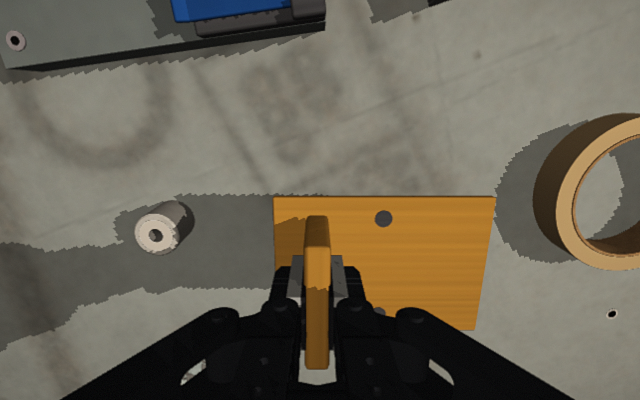

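The strip is held level by its rib, with the plate edges straight and parallel in the wrist view. I'll carry it to a staging pose behind the lip.

servo_tool(
  plan=[
    [-5,10,10,0.02,1],
    [-15,31,15,0.04,1],
    [-28,58,15,0.06,1],
    [-41,85,15,0.08,1],
    [-54,112,15,0.1,1],
    [-67,139,15,0.12,1],
    [-80,166,15,0.14,1],
    [-90,186,15,0.14,1],
    [-95,196,15,0.14,1],
    [-95,196,15,0.14,1],
  ],
)

```text
clock: 13.98
position: [0.5507, 0.1223, 0.0944]
tool_rot: [3.141, -0.001, 1.328]
force: [-0.2, 0.3, -0.6]
grip_width: 0.0084
```

servo_tool(
  plan=[
    [0,0,-10,0,1],
    [0,0,-20,0,1],
    [0,0,-25,0,1],
    [0,0,-25,0,1],
    [0,0,-25,0,1],
    [0,0,-25,0,1],
    [0,0,-25,0,1],
    [0,0,-25,0,1],
    [0,0,-25,0,1],
    [0,0,-25,0,1],
  ],
)

```text
clock: 14.82
position: [0.5519, 0.1193, 0.0685]
tool_rot: [3.141, -0.0, 1.324]
force: [0.1, -0.1, -1.6]
grip_width: 0.0084
```

```bash
python3 - <<'E'
from h import *
o=bot.observe();print(o['clock'],o['position'],o['tool_rot'],o['qd'].round(3),o['grip_width'],o['force'],o['moment'])
im,c=grab('wrist','w10')
im,c=grab('side','d10'); cv2.imwrite('pics/d10c.png',cv2.resize(im[130:250,260:420],None,fx=5,fy=5,interpolation=cv2.INTER_CUBIC))
E
```

```text
14.8167 [0.55185908 0.11934011 0.06845501] [ 3.14140385e+00 -8.27186364e-05  1.32367963e+00] [-0.002  0.003  0.     0.002 -0.001 -0.001 -0.002] 0.008395556058433663 [ 0.0754337  -0.06927585 -1.6172018 ] [0.06134693 0.05084957 0.00477454]
```

View pics/w10.png

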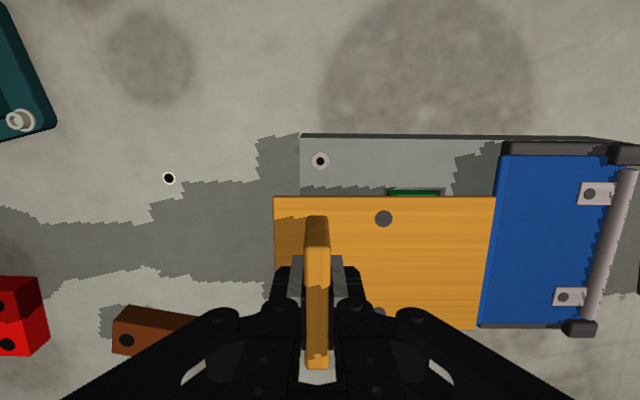

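View pics/d10c.png

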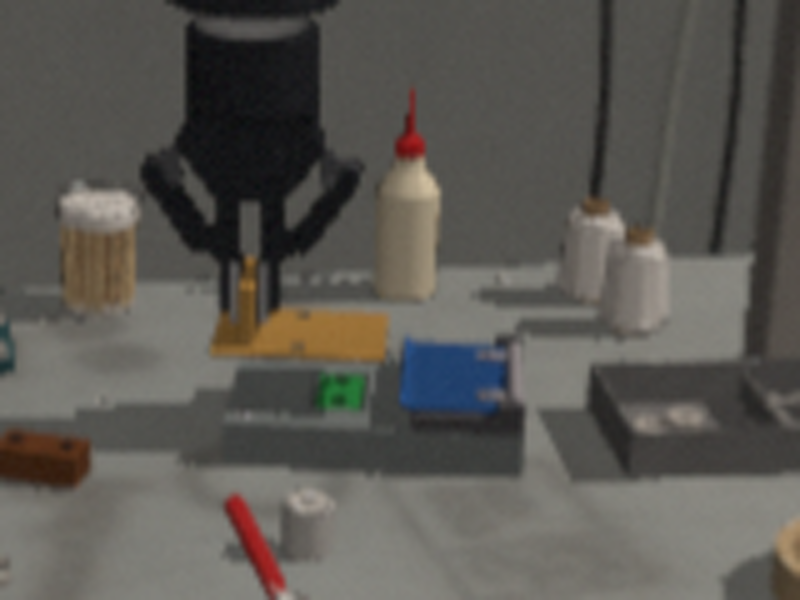

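```bash
python3 - <<'E'
from h import *
im,c=load('w10')
th=-0.248;ex=np.array([np.cos(th),np.sin(th)]);ey=np.array([-ex[1],ex[0]])
P=np.array([604.6,106.2])+12*ex
for nm,u,v,z in [('rearL',273.5,196.5,.0625),('frontL',495.5,197,.0625),('frontR',474.5,328.5,.0625),('bed nearL',299.5,133.5,.026),('lip L',496,196,.042),('lipR',479,324,.042),('lipfarL',502,155,.042),('tcp',0,0,0)]:
    p=(onz(c,u,v,z)*1000)[:2] if nm!='tcp' else np.array([551.9,119.3])
    r=p-P;print(nm,p.round(1),'bed x,y',(r@ex).round(1),(r@ey).round(1))
E
```

```text
rearL [541.6 157.9] bed x,y -85.8 34.7
frontL [636.4 133.7] bed x,y 12.1 34.5
frontR [619.7  67.4] bed x,y 12.2 -33.9
bed nearL [557.1 178.4] bed x,y -75.7 58.3
lip L [645.9 125.8] bed x,y 23.2 29.2
lipR [629.4  52.2] bed x,y 25.3 -46.2
lipfarL [650.7 145.9] bed x,y 22.9 49.8
tcp [551.9 119.3] bed x,y -66.3 -0.2
```

Strip front edge is at bed x ≈ 13, centred in y and parallel to the lip. I'll lower it slowly until it touches the bed.

servo_tool(
  plan=[
    [0,0,-10,0,1],
    [0,0,-20,0,1],
    [0,0,-25,0,1],
    [0,0,-27,0,1],
    [0,0,-28,0,1],
    [0,0,-29,0,1],
    [0,0,-30,0,1],
    [0,0,-30,0,1],
    [0,0,-30,0,1],
    [0,0,-30,0,1],
  ],
)

```text
clock: 15.75
position: [0.5519, 0.1194, 0.0385]
tool_rot: [3.141, -0.0, 1.324]
force: [0.2, -0.9, -1.4]
grip_width: 0.0082
```

```bash
python3 - <<'E'
from h import *
o=bot.observe();print(o['clock'],o['position'],o['tool_rot'],o['grip_width'],o['force'],o['moment'])
im,c=grab('wrist','w11')
im,c=grab('side','d11'); cv2.imwrite('pics/d11c.png',cv2.resize(im[150:250,280:400],None,fx=6,fy=6,interpolation=cv2.INTER_CUBIC))
E
```

```text
15.75 [0.55190458 0.11936704 0.03848271] [ 3.14132542e+00 -1.48043486e-04  1.32369956e+00] 0.008212684323673128 [ 0.21720776 -0.8832702  -1.42803753] [-0.03019395  0.04907464  0.00256765]
```

View pics/w11.png

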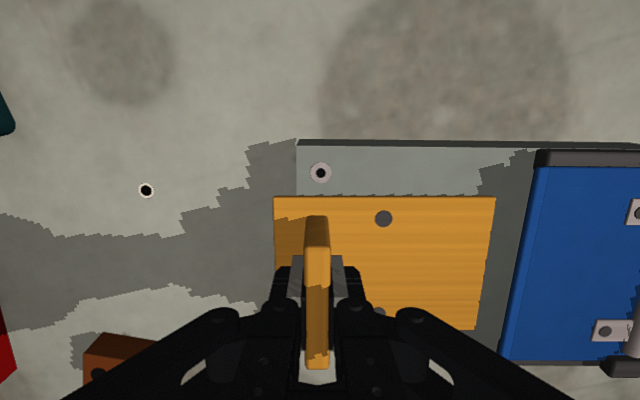

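View pics/d11c.png

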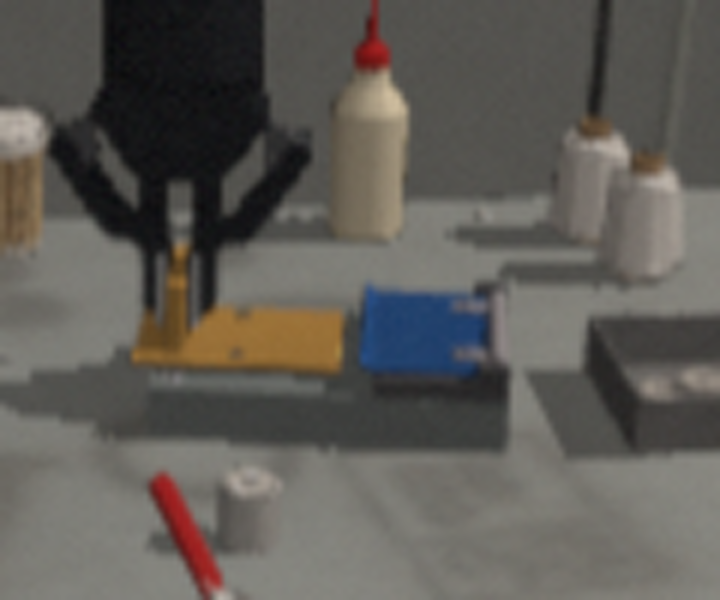

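No contact yet and the strip is just above the bed, so I go on lowering.

servo_tool(
  plan=[
    [0,0,-0.5,0,1],
    [0,0,-1,0,1],
    [0,0,-1.5,0,1],
    [0,0,-2,0,1],
    [0,0,-2.5,0,1],
    [0,0,-2.5,0,1],
    [0,0,-2.5,0,1],
    [0,0,-2.5,0,1],
    [0,0,-2.5,0,1],
    [0,0,-2.5,0,1],
  ],
)

```text
clock: 16.68
position: [0.5518, 0.1194, 0.0359]
tool_rot: [3.142, 0.0, 1.324]
force: [-2.6, -1.5, 5.9]
grip_width: 0.0085
```

Light contact at TCP z ≈ 36 mm. I lift 1 mm and slide 30.5 mm under the plate.

servo_tool(
  plan=[
    [0,0,1,0,1],
    [3,-0.8,1.2,0,1],
    [7,-1.8,1.2,0,1],
    [11,-2.8,1.2,0,1],
    [15,-3.8,1.2,0,1],
    [19,-4.8,1.2,0,1],
    [23,-5.8,1.2,0,1],
    [27,-6.8,1.2,0,1],
    [29.6,-7.5,1.2,0,1],
    [29.6,-7.5,1.2,0,1],
  ],
)

```text
clock: 17.52
position: [0.5819, 0.1116, 0.0369]
tool_rot: [3.141, -0.0, 1.323]
force: [-0.1, 0.5, -1.3]
grip_width: 0.0084
```

servo_tool(
  plan=[
    [0,0,0,0,1],
    [0,0,0,0,1],
    [0,0,0,0,1],
    [0,0,0,0,1],
    [0,0,0,0,1],
    [0,0,0,0,1],
    [0,0,0,0,1],
    [0,0,0,0,1],
    [0,0,0,0,1],
    [0,0,0,0,1],
  ],
)

```text
clock: 18.35
position: [0.5814, 0.1119, 0.037]
tool_rot: [-3.142, -0.0, 1.324]
force: [0.2, -0.6, -1.3]
grip_width: 0.0085
```

```bash
python3 - <<'E'
from h import *
o=bot.observe();print(o['clock'],o['position'],o['tool_rot'],o['grip_width'],o['force'],o['moment'])
im,c=grab('wrist','w12')
im,c=grab('side','d12'); cv2.imwrite('pics/d12c.png',cv2.resize(im[150:250,280:400],None,fx=6,fy=6,interpolation=cv2.INTER_CUBIC))
E
```

```text
18.35 [0.58137956 0.11185065 0.03698087] [-3.14157089e+00 -1.05753105e-05  1.32376199e+00] 0.008527569089946896 [ 0.17839127 -0.595276   -1.28288295] [0.00190217 0.07683731 0.02014798]
```

View pics/w12.png

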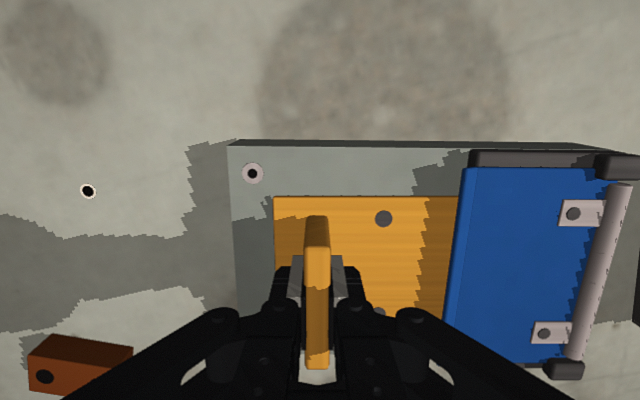

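View pics/d12c.png

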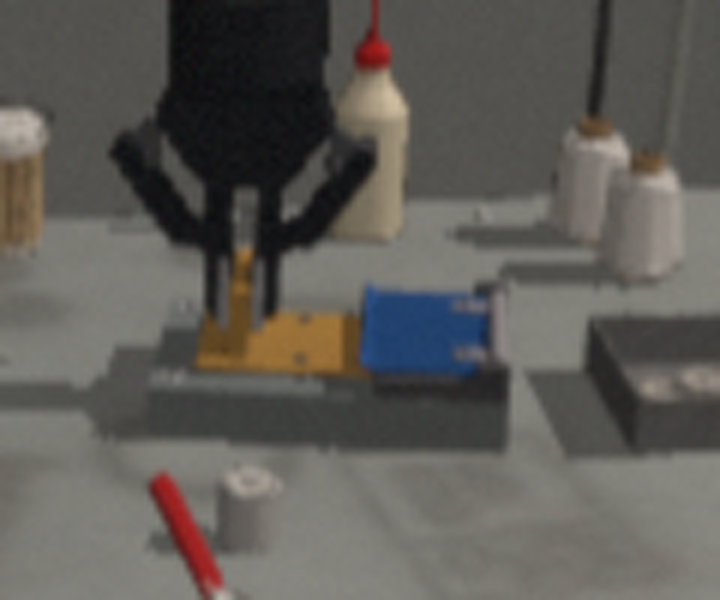

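The strip is under the blue plate, whose outline in the side view has not changed (crop 362–490, 287–375). I'll check the depth from the rear edges.

```bash
python3 - <<'E'
from h import *
im,c=load('w12')
th=-0.248;ex=np.array([np.cos(th),np.sin(th)]);ey=np.array([-ex[1],ex[0]])
P=np.array([604.6,106.2])+12*ex
for nm,u,v,z in [('strip rearL',273.5,196.5,.031),('strip at lip',458.5,196.5,.031),('bed nearL',229,145.5,.026),('lip L',463,168,.042),('lip R',444,318,.042),('tcp',0,0,0)]:
    p=(onz(c,u,v,z)*1000)[:2] if nm!='tcp' else np.array([581.4,111.9])
    r=p-P;print(nm,p.round(1),'bed x,y',(r@ex).round(1),(r@ey).round(1))
E
```

```text
strip rearL [571.1 150.4] bed x,y -55.4 34.6
strip at lip [650.1 130.5] bed x,y 26.1 34.7
bed nearL [557.8 176.1] bed x,y -74.5 56.3
lip L [649.5 146. ] bed x,y 21.8 49.6
lip R [632.6  78.5] bed x,y 22.0 -20.0
tcp [581.4 111.9] bed x,y -35.9 -0.2
```

Tuck depth comes out at 20–20.5 mm. Now I press down.

servo_tool(
  plan=[
    [0,0,-0.5,0,1],
    [0,0,-1,0,1],
    [0,0,-1.5,0,1],
    [0,0,-2,0,1],
    [0,0,-2.5,0,1],
    [0,0,-2.5,0,1],
    [0,0,-2.5,0,1],
    [0,0,-2.5,0,1],
    [0,0,-2.5,0,1],
    [0,0,-2.5,0,1],
  ],
)

```text
clock: 19.28
position: [0.5815, 0.1118, 0.0359]
tool_rot: [3.141, 0.0, 1.324]
force: [-11.1, -3.7, 27.4]
grip_width: 0.0084
```

servo_tool(
  plan=[
    [0,0,-0.3,0,1],
    [0,0,-0.3,0,1],
    [0,0,-0.3,0,1],
    [0,0,-0.3,0,1],
    [0,0,-0.3,0,1],
    [0,0,-0.3,0,1],
    [0,0,-0.3,0,1],
    [0,0,-0.3,0,1],
    [0,0,-0.3,0,1],
    [0,0,-0.3,0,1],
  ],
)

```text
clock: 20.12
position: [0.5814, 0.1118, 0.0358]
tool_rot: [3.141, 0.0, 1.324]
force: [-12.9, -2.6, 33.7]
grip_width: 0.0085
```

```bash
python3 - <<'E'
from h import *
o=bot.observe();print(o['clock'],o['position'],o['tool_rot'],o['grip_width'],o['force'],o['moment'])
im,c=grab('wrist','w13')
im,c=grab('side','d13'); a=cv2.resize(im[150:250,280:400],None,fx=5,fy=5,interpolation=cv2.INTER_CUBIC)
im,c=grab('scene','s13'); b=cv2.resize(im[150:250,180:360],None,fx=4.4,fy=4.4,interpolation=cv2.INTER_CUBIC);cv2.imwrite('pics/d13c.png',a);cv2.imwrite('pics/s13c.png',b)
E
```

```text
20.1167 [0.58144077 0.11183819 0.03582421] [3.14082469e+00 4.72587915e-04 1.32365339e+00] 0.008521494640409013 [-12.90379011  -2.61109574  33.73987482] [-0.62132525  2.53771908  0.02619427]
```

View pics/w13.png

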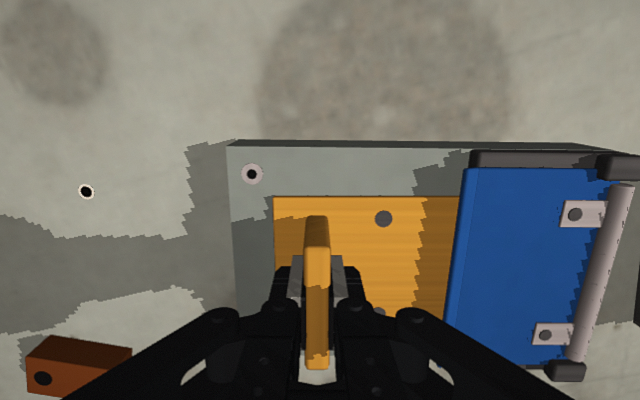

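View pics/d13c.png

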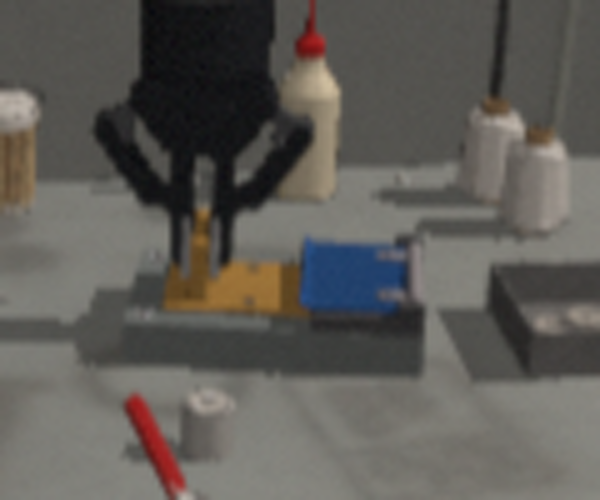

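View pics/s13c.png

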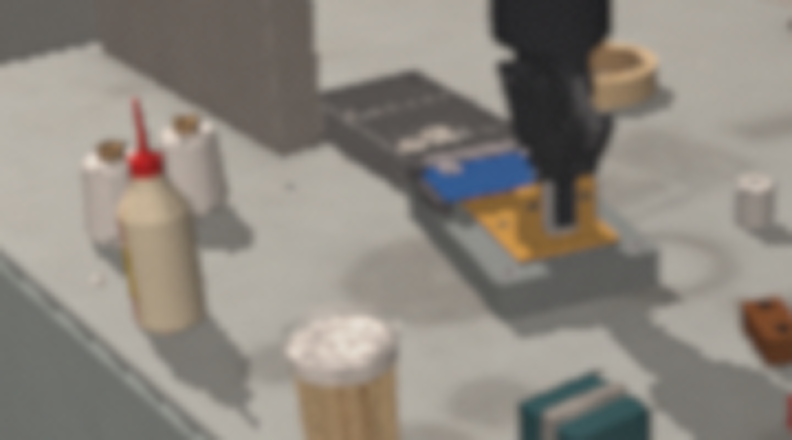

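The strip lies flat under the plate, the blue plate is level and unmoved, and the tub, bottle and roller are where they started. The press is steady at about 34 N, so I hand in.

```bash
python3 - <<'E'
from h import *
bot.job_done()
o=bot.observe();print(o['clock'],o['position'],o['force'],o['grip_width'])
E
```

```text
the job is handed in; nothing more can be done
the job is handed in; nothing more can be done
```

The job is handed in at about 20 s of the 58 s allowed, with the arm still gripping the brass strip and pressing it flat on the bed.

- **Insert:** I set the green insert into the pocket and pressed it down with the shut fingers. The press peaked at about 57 N, with the fingertips at z = 25.4 mm against the 25.5 mm expected for a flush insert.
- **Strip:** I picked it up by the rib and slid it under the blue plate. I measured a tuck of 20 to 20.6 mm, with the strip centred to under 1 mm and parallel to the bed. It is pressed at about 34 N.
- **Blue plate and bystanders:** In the last pictures the blue plate's outline has not changed, and the tub, oil bottle and roller look unmoved.
- **Side force:** While pressing, the wrist also read about 13 N sideways, probably friction on the bed. The strip did not shift.
- **Not checked:** The hand-in call gave no verdict, and the state could not be read after it, so my last readings are from just before.

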